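# Draw out the cellar's telescopic bottle brush

## Task

Get the long bottle brush ready: lift the metal lid off the canister by its knob and set it down gently, upright, wholly on the wooden board. Then squeeze the button in the side of the brush's handle and, keeping it squeezed, pull the handle straight up past its first stop all the way to the second. The handle springs back when let go, so finish while still holding it fully extended; leave the other things on the bench alone.

Things in the scene. Friction and masses are not known exactly. Their poses are not given: they have to be found in the camera images.
- canister: round plain-metal canister screwed to the bench, 104 mm across, 80 mm high, open-topped, base flange 120 mm across. A telescopic brush stands fixed in its middle: bristles inside, a 29 mm collar up to 92 mm above the bench, above it the grip (grip), hidden by the lid at first. Origin: centre of the underside, on the bench; z up; axes parallel to the grip's.
- lid: loose plain-metal lid, a deep round cover 104 mm across, 66 mm high, wall 5 mm, about 220 g, standing on the canister's rim (underside 80 mm above the bench). It covers the grip: lift it 70 mm or more before going sideways. Wooden knob on top (knob). Origin: centre of its underside; z up. Yaw does not matter.
- knob (a point): centre of the lid's dark wooden knob, 88 mm above the lid's underside (168 mm above the bench at the start); the knob is upright, 28 mm diameter, 22 mm high, on a 16 mm stem 11 mm high
- board: square wooden board fixed on the bench, 190 x 190 mm, 12 mm thick; the lid's place. Origin: centre of its underside, on the bench; x and y along its sides; z up.
- grip: the brush handle's grip, a black upright block 30 mm (its x) by 26 mm (its y) by 46 mm high, on the canister's axis. Stowed, its underside is 93 mm and its top 139 mm above the bench. The metal release button is in its +y face. Origin: centre of its underside; z up. It slides straight up only and does not turn.
- squeeze (a point): the place to squeeze: 24 mm above the grip's underside (117 mm above the bench when stowed), midway between the pressed button's face and the grip's -y face. One finger on the button, the other on the opposite face: the fingers close along the grip's y axis. Width 33 mm before the button is pressed, 28 mm when fully in. Axes as grip.
- button (a joint): travel of the release button, 0 = out, 0.005 m = fully pressed (towards the grip's -y). 18 mm wide, 26 mm high, proud of the face by 7 mm when out, 2 mm when in. Spring: 3 N to start, 7 N fully in; it comes out when not squeezed. The handle is latched unless it is pressed at least 4 mm.
- handle (a joint): how far the handle is drawn up, m: 0 stowed, 0.065 first stop (a catch, only if the button is let out), 0.130 second stop (hard end of travel). A spring pulls it down with 4 N stowed to 7 N extended; a pull of about 7 to 11 N draws it. Nothing latches at the second stop: let go, it runs back.
- jar: bystander: green glass jar with metal cap, 72 mm across, 105 mm high, between the canister and the board. Origin: centre of the underside.
- tin: bystander: tin can, 68 mm across, 85 mm high, nearer the robot. Origin: centre of the underside.
- beer: bystander: brown glass bottle, 60 mm across, 190 mm high, standing in front of the row of lying bottles. Origin: centre of the underside.
- crock: bystander: small brown earthenware pot, 108 mm across, 118 mm high with its knob (one solid piece), at the robot's left. Origin: centre of the underside.
- bowl: bystander: white bowl, 120 mm across, 50 mm high, at the robot's right. Origin: centre of the underside.

How it is judged:
On the way, in this order (a step that is already met when the one before it is completed fails the run):
1. the lid is held by the fingers, lifted at least 40 mm off the canister's rim (height (world z) of lid above 0.12 m and contact force between the fingers and lid above 0.5 N), for 0.1 s.
2. the lid stands upright on the board, released and at rest, its centre within 45 mm of the board's centre along both sides (z of lid in the frame of board between 0.007 and 0.017 m and angle between lid's own z axis and vertical below 0.1 rad and x of lid in the frame of board between -0.045 and 0.045 m and y of lid in the frame of board between -0.045 and 0.045 m and contact force between the fingers and lid below 0.1 N and linear speed of lid below 0.02 m/s), for 0.2 s.
3. the fingers squeeze the button in by at least 3 mm, the handle not yet past its first stop (value of joint button above 0.003 m and value of joint handle below 0.065 m and contact force between the fingers and grip above 1 N), for 0.1 s.
At the end, for the whole second after the job is handed in: The handle is drawn up to within 7 mm of its second stop (joint over 0.123 m) and still, the fingers hold it with the button squeezed in (over 3 mm, over 2 N), and the lid still stands upright, untouched and at rest on the board, its centre within 45 mm of the board's centre along both sides (all of step 2 and value of joint handle above 0.123 m and velocity of joint handle between -0.02 and 0.02 m/s and value of joint button above 0.003 m and contact force between the fingers and grip above 2 N); the arm keeps its last pose, push and grip.
It fails at once if the lid is dropped or thrown (faster than 0.6 m/s with no finger touching it) (linear speed of lid above 0.6 m/s and contact force between the fingers and lid below 0.045 N).
It fails at once if a bystander is shifted more than 30 mm or tipped more than 0.4 rad (distance of any of jar, tin, beer, crock, bowl from where it was at the start of the episode above 0.03 m or angle between any of jar, tin, beer, crock, bowl's own z axis and vertical above 0.4 rad).
It also fails if it takes over 51 s, if anything falls off the work surface, if the arm or the gripper's body presses on something with over 40 N, if the wrist force passes 120 N, or if a joint passes its speed limit or range.

## Robot

A 7-joint arm with a two-finger parallel gripper is mounted at the origin on the work surface. World frame = base frame: x ahead of the robot, y to its left, z up, the work surface at z = 0. Lengths are in m, angles in rad, forces in N, time in s.
With the tool pointing down it reaches from about 0.4 to 0.9 m from the base axis. Payload 5.5 kg.
Tool frame: the origin (TCP) lies on the centre line of the jaws, within the pads' length; the fingertips stand 17 mm ahead of it and the grasp point (between the pads) lies 2 mm behind it (env.nose_length is the distance from the TCP to the fingertips, in m); z points along the fingers, y is the direction in which the jaws open and shut (so a half turn about z gives the same grasp; the last joint's range is limited). The gripper opens to 85 mm and grips with 20 to 120 N. Pads are 22 mm wide; open, the fingers measure 114 mm over their backs; the gripper's body (76 mm by 85 mm) begins 54 mm behind the grasp point. The pads swing forward as they close: fully open they stand 13 mm farther back than shut.
Start: joints at [1.439, 0.501, -0.427, 1.55, 0.221, 1.138, -0.21], TCP at [0.25, -0.6, 0.222] pointing down, gripper open.
Joint ranges: [-2.88, 2.88], [-0.31, 2.03], [-1.54, 1.56], [0.2, 2.42], [-1.41, 4.55], [0.19, 2.02], [-2.57, 2.57]. Speed limits (rad/s): [2.57, 2.57, 3.14, 3.14, 3.14, 3.14, 3.14].

## Interface

Orientations are given as a rotation vector (axis times angle).
In Python, from cell import env gives the robot as it stands. The module is installed in compiled form; this text tells all that it offers.
- The arm moves only by the tool jog_arm, never from a script. Its argument "increments" is a list that holds one entry, the list of rows, each a list of 7 numbers: the opening, from 0 (shut) to 1 (fully open), then the shift along the tool's x, y, z in m, then the turn, a rotation vector about the tool's x, y, z in rad. A call has 1 to 8 rows; each row shifts and turns the commanded pose from where the row before left it, along the tool's axes as they then stand; what a row does not reach is not made up. A row lasts 1/12 s, in which the tool goes at most 41.7 mm and 7.16 degrees, less where a joint would pass 70% of its speed; a pose out of reach is approached as far as the arm can. A call with a gripper value outside its range is refused whole. The fingers move at their own pace and stop on an object; "squeeze" is the grip in N (left out, the last holds). Time passes only in rows, so rows that do not move let the fingers close. It gives the time, the measured TCP pose, the force and the opening at its end, in the units of the state.
- env.state(): the state, without advancing time (a new reading comes with each control period).
- env.camera(name): name is "side" or "top" or "wrist"; returns the picture (384x512x3 uint8, red, green, blue); there is no depth.
- env.get_calibration(name): a dict with "mtx" (3x3 intrinsics, pixels), "k1" (the pictures are not rectified: a ray, as slopes to the right and down, at radius r is drawn at 1 + k1 r^2 times it, then the intrinsics apply), "position" and "rotation" of the camera in the world. Camera axes: x right, y down, z forward; pixel columns grow to the right and rows downward; lengths in m; the calibration is good to about 2 mm. A picture is of the moment at which its call begins: read the wrist's pose just before it. get_calibration takes no time and is no camera call; for the wrist camera it gives the pose at the moment of the call.
- env.hand_in(): hands the job in, once; it reports no verdict.
The state is a dict: "t": time; "joints": joint angles; "dq": joint speeds; "joint_torque": joint torques, N m; "eef_pos": TCP position; "orientation": TCP orientation; "wrist_force": force on the tool from outside, world axes, zero at the start; "ft_torque": the same for the moment, N m; "finger_gap": finger opening in m.
Only numpy, scipy, OpenCV 4.12 (cv2) and the standard library are available. Lean on these libraries where they do the work, as an engineer would, in place of code of your own. Each camera call takes 0.05 s, during which the arm holds its last target. There are 200 camera calls.

## Working session

There is one attempt and no reset: what is moved stays moved. The work goes in short steps, Python scripts to look and compute and a tool call to move; the robot and the scene stay as the last step left them, time stands still between calls to the robot, and variables do not carry over. Pictures are saved under pics/ and viewed, about 8 in all and at most 12, crops included, and the job is handed in when it is done.

Besides the shell and the picture viewer there is one more tool, called by a JSON object that holds its "name" and its "arguments". jog_arm: Moves the arm, as the interface text tells. Its arguments: {"type":"object","properties":{"increments":{"type":"array","items":{"type":"array","items":{"type":"array","items":{"type":"number"}}}},"squeeze":{"type":"number"}},"required":["increments"]}

```bash
mkdir -p pics
cat > h.py <<'E'
import numpy as np, cv2
from scipy.spatial.transform import Rotation as R
from cell import env
def ray(c,u,v):
    K=np.array(c["mtx"]);k=c["k1"]
    p=np.array([(u-K[0,2])/K[0,0],(v-K[1,2])/K[1,1]]);q=p.copy()
    for _ in range(20): q=p/(1+k*(q@q))
    return np.array(c["position"]),np.array(c["rotation"]).reshape(3,3)@np.array([q[0],q[1],1])
def onz(c,u,v,z):
    o,d=ray(c,u,v); return o+d*(z-o[2])/d[2]
def proj(c,P):
    K=np.array(c["mtx"]);q=np.array(c["rotation"]).reshape(3,3).T@(np.array(P)-np.array(c["position"]))
    q=q[:2]/q[2]; q=q*(1+c["k1"]*(q@q)); return K[0,0]*q[0]+K[0,2],K[1,1]*q[1]+K[1,2]
def snap(n,f):
    c=env.get_calibration(n); im=np.array(env.camera(n))[:,:,::-1].copy(); cv2.imwrite(f,im); return c,im
E
python3 - <<'E'
from h import *
s=env.state(); print({k:np.round(v,3) for k,v in s.items()}); print(R.from_rotvec(s["orientation"]).as_matrix().round(2), env.nose_length)
for n in("top","side"):
    c,im=snap(n,f"pics/{n}0.png"); print(n,c)
E
```

```text
{'t': np.float64(0.0), 'joints': array([ 1.439,  0.502, -0.427,  1.551,  0.221,  1.138, -0.21 ]), 'dq': array([ 0.001, -0.001, -0.   ,  0.   , -0.001,  0.   , -0.001]), 'joint_torque': array([-1.0000e-03, -5.6953e+01, -5.8160e+00, -2.8095e+01,  1.1000e-02,
        1.2000e-02,  0.0000e+00]), 'eef_pos': array([ 0.25 , -0.599,  0.221]), 'orientation': array([-3.079e+00, -6.160e-01,  1.000e-03]), 'wrist_force': array([-0.193,  0.423, -0.746]), 'ft_torque': array([-0.031,  0.016, -0.012]), 'finger_gap': np.float64(0.086)}
[[ 0.92  0.38 -0.  ]
 [ 0.38 -0.92  0.  ]
 [ 0.   -0.   -1.  ]] 0.017
top {'mtx': array([[355.9770383 ,   0.        , 255.76656429],
       [  0.        , 355.9770383 , 197.54363584],
       [  0.        ,   0.        ,   1.        ]]), 'k1': -0.10534616486496998, 'position': array([0.41280347, 0.01424685, 1.11228255]), 'rotation': array([-2.17934956,  2.12863168, -0.18036146])}
side {'mtx': array([[365.4141754 ,   0.        , 254.40868851],
       [  0.        , 365.4141754 , 196.80537024],
       [  0.        ,   0.        ,   1.        ]]), 'k1': 0.01756667081364535, 'position': array([0.08222538, 0.8512043 , 0.81308447]), 'rotation': array([-0.65060037,  2.53624901, -1.28903245])}
```

View pics/top0.png

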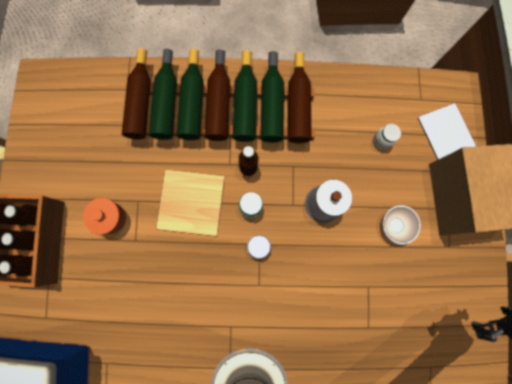

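View pics/side0.png

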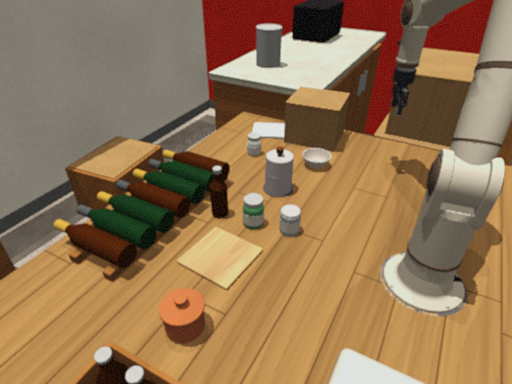

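Top view: knob (336,196), lid top centre about (332,198), jar cap (251,205), tin (259,247), beer (248,160), and board corners about (165,170), (223,177), (218,235), (157,230). The side view agrees, with the knob at (280,152).

```bash
sed -i 's/np.array(c\["rotation"\]).reshape(3,3)/R.from_rotvec(c["rotation"]).as_matrix()/' h.py
python3 - <<'E'
from h import *
c=env.get_calibration("top"); s=env.get_calibration("side")
im=cv2.imread("pics/top0.png")
for n,u,v,z in [("knob",336,196,.179),("jar",251,204,.105),("tin",259,247,.085),("beer",249,152,.19),("crock",101,214,.118),("bowl",401,225,.05)]:
    print(n,onz(c,u,v,z).round(3))
cs=[onz(c,u,v,.012) for u,v in [(166,170),(223,177),(217,235),(157,229)]]
print(np.round(cs,3),np.mean(cs,0)); e=cs[1]-cs[0]; print(np.degrees(np.arctan2(e[1],e[0])))
# bright lid disc centroid
g=im.astype(int); m=((g.min(2)>170)).astype(np.uint8); m[:,:305]=0;m[:,360:]=0;m[:170]=0;m[225:]=0
x,y,w,h=cv2.boundingRect(m); print(x,y,w,h, onz(c,x+w/2,y+h/2,.146))
o1,d1=ray(c,336,196);o2,d2=ray(s,280,152)
A=np.stack([d1,-d2],1);t=np.linalg.lstsq(A,o2-o1,rcond=None)[0];print(o1+d1*t[0],o2+d2*t[1])
E
```

```text
knob [ 0.561 -0.218  0.179]
jar [0.543 0.009 0.105]
tin [ 0.422 -0.017  0.085]
beer [0.672 0.018 0.19 ]
crock [0.502 0.434 0.118]
bowl [ 0.497 -0.453  0.05 ]
[[0.657 0.28  0.012]
 [0.639 0.099 0.012]
 [0.457 0.111 0.012]
 [0.47  0.297 0.012]] [0.55571645 0.19675339 0.012     ]
-95.7294661093157
317 180 35 35 [ 0.56187088 -0.22181663  0.146     ]
[ 0.56418812 -0.2229564   0.15859799] [ 0.56279887 -0.22353023  0.15852019]
```

{"name": "jog_arm", "arguments": {"increments": [[[1,0.015,-0.008,-0.01,0,0,0],[1,0.03,-0.016,-0.01,0,0,0],[1,0.035,-0.0185,-0.01,0,0,0],[1,0.035,-0.0185,-0.01,0,0,0],[1,0.035,-0.0185,0,0,0,0],[1,0.035,-0.0185,0,0,0,0],[1,0.035,-0.0185,0,0,0,0],[1,0.035,-0.0185,0,0,0,0]]]}}

```text
t: 0.77
eef_pos: [0.4348, -0.3745, 0.2627]
orientation: [3.08, 0.617, 0.0]
wrist_force: [0.9, -0.1, 0.5]
finger_gap: 0.0855
```

{"name": "jog_arm", "arguments": {"increments": [[[1,0.035,-0.0185,0,0,0,0],[1,0.035,-0.0185,0,0,0,0],[1,0.035,-0.0185,0,0,0,0],[1,0.035,-0.0185,0,0,0,0],[1,0.035,-0.0185,0,0,0,0],[1,0.02,-0.01,0,0,0,0],[1,0.0135,-0.01,0,0,0,0],[1,0,0,0,0,0,0]]]}}

```text
t: 1.43
eef_pos: [0.5849, -0.1862, 0.2626]
orientation: [-3.075, -0.629, -0.003]
wrist_force: [0.0, 1.0, 0.4]
finger_gap: 0.0852
```

Run:
```python
from h import *
s=env.state(); print(s["t"],s["eef_pos"].round(4),s["orientation"].round(3),s["joints"].round(2))
c,im=snap("wrist","pics/w1.png"); print(c["position"],proj(c,[.562,-.221,.179]))
```

```text
1.4333 [ 0.5849 -0.1862  0.2626] [-3.075e+00 -6.290e-01 -3.000e-03] [ 0.73  0.43 -0.62  1.6   0.26  1.2  -1.11]
[ 0.65926414 -0.15475387  0.41498991] (np.float64(278.943707386652), np.float64(226.97801876702488))
```

View pics/w1.png

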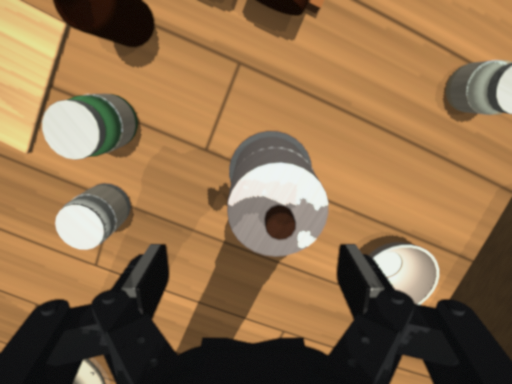

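Wrist view: the knob top is at (280,222) and the lid top disc is centred near (278,209). I predicted the knob at (279,227), so the estimate is close.

```bash
cat >> h.py <<'E'
def totool(P):
    s=env.state(); return (R.from_rotvec(s["orientation"]).as_matrix().T@(np.array(P)-s["eef_pos"])).round(4)
E
python3 - <<'E'
from h import *
c=env.get_calibration("wrist")
print(onz(c,280,222,.179),onz(c,278,209,.146))
K=onz(c,280,222,.179)[:2]; print(totool([K[0],K[1],.168]),totool([.562,-.2205,.166]))
E
```

```text
[ 0.56529082 -0.22299589  0.179     ] [ 0.56422972 -0.22449031  0.146     ]
[-0.0301  0.024   0.0943] [-0.0321  0.0204  0.0963]
```

{"name": "jog_arm", "arguments": {"increments": [[[1,-0.012,0.009,0,0,0,0],[1,-0.012,0.009,0,0,0,0],[1,-0.007,0.005,0.01,0,0,0],[1,0,0,0.02,0,0,0],[1,0,0,0.025,0,0,0],[1,0,0,0.02,0,0,0],[1,0,0,0.018,0,0,0],[1,0,0,0,0,0,0]]], "squeeze": 40}}

```text
t: 2.15
eef_pos: [0.5588, -0.2268, 0.1644]
orientation: [-3.077, -0.612, 0.011]
wrist_force: [-1.4, 0.1, -0.1]
finger_gap: 0.0852
```

Run:
```python
from h import *
s=env.state(); print(s["eef_pos"].round(4),s["wrist_force"],totool([.564,-.2225,.169]))
```

```text
[ 0.5588 -0.2268  0.1644] [-1.41746958  0.1258215  -0.14550292] [ 0.0064 -0.002  -0.0046]
```

{"name": "jog_arm", "arguments": {"increments": [[[1,0.004,-0.001,-0.002,0,0,0],[1,0,0,0,0,0,0],[1,0,0,0,0,0,0]]]}}

```text
t: 2.4
eef_pos: [0.5675, -0.2241, 0.1728]
orientation: [3.079, 0.616, 0.004]
wrist_force: [-0.1, 0.8, -0.1]
finger_gap: 0.0852
```

{"name": "jog_arm", "arguments": {"increments": [[[0.3,0,0,0,0,0,0],[0,0,0,0,0,0,0],[0,0,0,0,0,0,0],[0,0,0,0,0,0,0],[0,0,0,0,0,0,0],[0,0,0,0,0,0,0],[0,0,0,0,0,0,0],[0,0,0,0,0,0,0]]], "squeeze": 40}}

```text
t: 3.07
eef_pos: [0.5662, -0.2239, 0.171]
orientation: [-3.081, -0.616, 0.0]
wrist_force: [0.2, -0.2, -0.4]
finger_gap: -0.0001
```

Run:
```python
from h import *
a=snap("wrist","pics/w2.png")[1]; b=snap("side","pics/s2.png")[1]
b=cv2.resize(b[60:260,180:440],None,fx=1.54,fy=1.54); b=cv2.resize(b,(400,308))
o=np.zeros((384,912,3),np.uint8);o[:,:512]=a;o[:308,512:]=b;cv2.imwrite("pics/m2.png",cv2.resize(o,(800,337)))
```

```text
(no output)
```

View pics/m2.png

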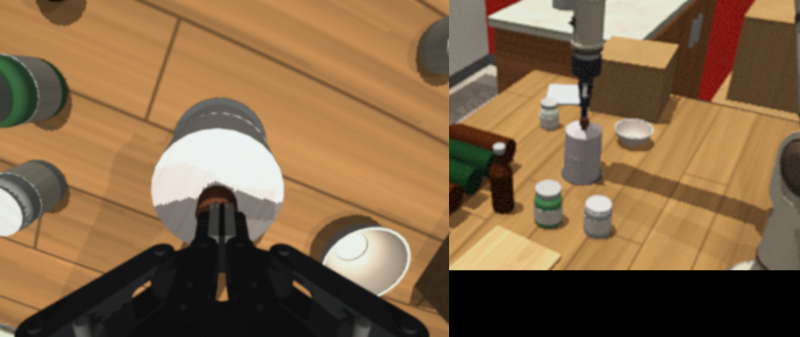

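Wrist view (left): the fingers are shut and the knob shows beyond their tips at about (215,195) in the scaled picture, so they missed it. The side view shows the lid still standing on the canister. I'll measure the knob again against the fingertips.

Run:
```python
from h import *
c=env.get_calibration("wrist");im=cv2.imread("pics/w2.png")
s=env.state();M=R.from_rotvec(s["orientation"]).as_matrix();p=s["eef_pos"];print(p,s["joints"].round(2))
print("tip",proj(c,p+M@[0,0,.017]),"tcp",proj(c,p),"knobtop",proj(c,[.564,-.2225,.179]),"tip at -13",proj(c,p+M@[0,0,.004]))
b,g,r=[im[:,:,i].astype(int) for i in range(3)]
m=((r>35)&(r>b*1.8)&(r<130)).astype(np.uint8);m[:190]=0;m[260:]=0;m[:,:215]=0;m[:,275:]=0
print("knob bbox",cv2.boundingRect(m),cv2.countNonZero(m))
d=((b>135)&(abs(r-b)<45)).astype(np.uint8);d[:130]=0;d[290:]=0;d[:,:165]=0;d[:,335:]=0
x,y,w,h=cv2.boundingRect(d);print(x,y,w,h)
cx=x+w/2
print("disc left/right",onz(c,x,y+w/2,.146),onz(c,x+w,y+w/2,.146),"top edge",onz(c,cx,y,.146))
t=cv2.imread("pics/w2.png")[130:300,150:350];cv2.imwrite("pics/c2.png",cv2.resize(t,None,fx=3.5,fy=3.5,interpolation=cv2.INTER_CUBIC))
```

```text
[ 0.56619251 -0.22390936  0.17094865] [ 0.76  0.51 -0.58  1.7   0.32  1.02 -1.1 ]
tip (np.float64(252.50397808518403), np.float64(223.86537747297567)) tcp (np.float64(252.52528005424082), np.float64(236.7553729231192)) knobtop (np.float64(248.63710359825586), np.float64(246.12431357806042)) tip at -13 (np.float64(252.51991635126342), np.float64(233.51001780279736))
knob bbox (224, 213, 46, 35) 737
173 132 151 139
disc left/right [ 0.55360767 -0.17345544  0.146     ] [ 0.59110338 -0.26360762  0.146     ] top edge [ 0.61713601 -0.2001429   0.146     ]
```

View pics/c2.png

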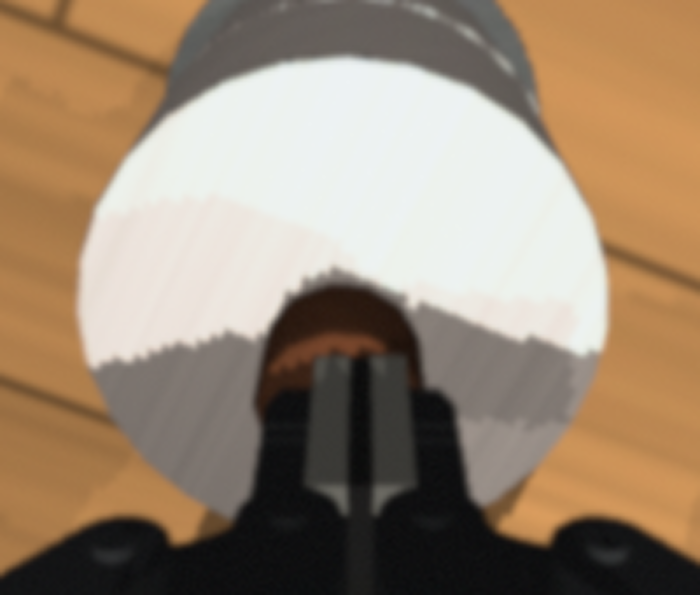

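Run:
```python
from h import *
c=env.get_calibration("wrist");u=np.array([.923,.385,0])
for z in(.146,.135,.125):
    a=onz(c,173,216,z);b=onz(c,324,216,z);t=onz(c,247,146,z)
    print(z,"diam",np.linalg.norm(a-b),"ctr",(a+b)/2,"fromtop",t-.052*u)
s=env.get_calibration("side");im=cv2.imread("pics/side0.png")
C=np.array([.564,-.2225,0])
for n,z in(("knobtop",.179),("lidtop",.146),("seam",.08)):print(n,proj(s,C+[0,0,z]))
cv2.imwrite("pics/c3.png",cv2.resize(np.hstack([im[130:210,240:320],cv2.imread("pics/s2.png")[60:210,210:330][70:150,30:110]]),None,fx=5,fy=5,interpolation=cv2.INTER_CUBIC))
w=c["position"];print(w,c["mtx"][0,0],c["k1"])
```

```text
0.146 diam 0.09863841358018982 ctr [ 0.56680591 -0.22081161  0.146     ] fromtop [ 0.56102915 -0.22252276  0.146     ]
0.135 diam 0.10476397528321595 ctr [ 0.56219308 -0.22256156  0.135     ] fromtop [ 0.55903819 -0.22313571  0.135     ]
0.125 diam 0.1103326677405125 ctr [ 0.5579996  -0.22415242  0.125     ] fromtop [ 0.55722822 -0.22369294  0.125     ]
knobtop (np.float64(279.8246868213505), np.float64(147.05636814861765))
lidtop (np.float64(279.43361117867113), np.float64(155.04728854875805))
seam (np.float64(278.6859154686118), np.float64(170.3471027730415))
[ 0.64108519 -0.19263258  0.32313029] 296.940699728873 -0.05405395500290283
```

View pics/c3.png

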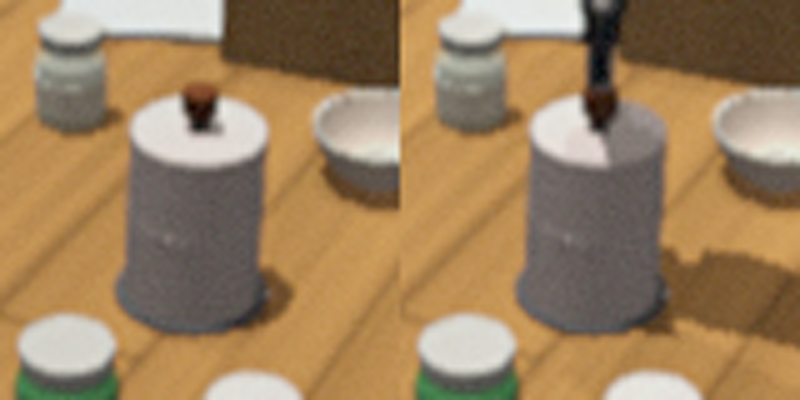

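The side crop shows the finger tips ending at the knob's top (row about 147), and the wrist view shows them over it. The fingers therefore closed just above the knob and sit about 1–2 cm higher than nominal. I'll open, go lower in small steps while watching the force, and close again.

{"name": "jog_arm", "arguments": {"increments": [[[1,0,0,0,0,0,0],[1,0,0,0,0,0,0],[1,0,0,0,0,0,0],[1,0,0,0,0,0,0],[1,0,0,0.003,0,0,0],[1,0,0,0.004,0,0,0],[1,0,0,0,0,0,0],[1,0,0,0,0,0,0]]]}}

```text
t: 3.83
eef_pos: [0.5658, -0.2238, 0.1635]
orientation: [-3.08, -0.616, 0.001]
wrist_force: [0.4, 0.3, 0.3]
finger_gap: 0.0854
```

{"name": "jog_arm", "arguments": {"increments": [[[1,0,0,0.003,0,0,0],[1,0,0,0.003,0,0,0],[1,0,0,0,0,0,0],[1,0,0,0,0,0,0]]]}}

```text
t: 4.17
eef_pos: [0.566, -0.2239, 0.1577]
orientation: [-3.08, -0.616, 0.001]
wrist_force: [1.3, -0.2, -0.0]
finger_gap: 0.0851
```

Run:
```python
from h import *
s=env.state(); print(s["eef_pos"].round(4),s["wrist_force"].round(1))
a=snap("wrist","pics/w4.png")[1]; b=snap("side","pics/s4.png")[1]
b=cv2.resize(b[70:200,230:330],(400,520),interpolation=cv2.INTER_CUBIC)
a=cv2.resize(a[130:360,120:400],(400,328),interpolation=cv2.INTER_CUBIC)
o=np.zeros((520,800,3),np.uint8);o[:328,:400]=a;o[:,400:]=b;cv2.imwrite("pics/m4.png",o)
```

```text
[ 0.566  -0.2239  0.1577] [ 1.3 -0.2 -0. ]
```

View pics/m4.png

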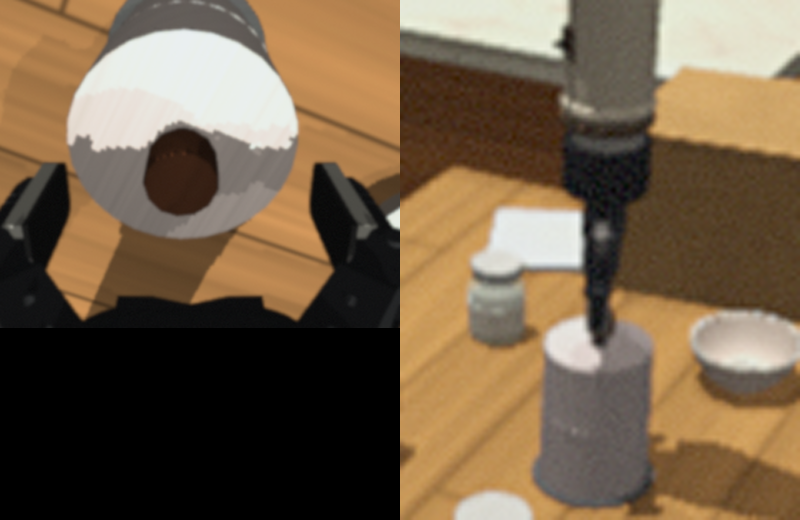

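The knob is now between the pads, a few mm to the left of the jaw centre (crop: knob 180, jaws 190), and the tips are below the knob's top. I'll shift about 4 mm and close.

{"name": "jog_arm", "arguments": {"increments": [[[1,0,-0.004,0,0,0,0],[0,0,0,0,0,0,0],[0,0,0,0,0,0,0],[0,0,0,0,0,0,0],[0,0,0,0,0,0,0],[0,0,0,0,0,0,0],[0,0,0,0,0,0,0]]], "squeeze": 30}}

```text
t: 4.85
eef_pos: [0.5648, -0.2205, 0.1582]
orientation: [3.08, 0.616, 0.0]
wrist_force: [0.4, -0.7, 0.9]
finger_gap: 0.0265
```

Gap 26.5 mm means the knob is held. I'll lift it.

{"name": "jog_arm", "arguments": {"increments": [[[0,0,0,0,0,0,0],[0,0,0,-0.005,0,0,0],[0,0,0,-0.015,0,0,0],[0,0,0,-0.02,0,0,0],[0,0,0,-0.02,0,0,0],[0,0,0,-0.02,0,0,0],[0,0,0,-0.015,0,0,0],[0,0,0,-0.005,0,0,0]]], "squeeze": 60}}

```text
t: 5.52
eef_pos: [0.5658, -0.2202, 0.2606]
orientation: [3.079, 0.616, 0.004]
wrist_force: [0.4, 0.5, -3.1]
finger_gap: 0.025
```

Run:
```python
from h import *
s=env.state(); print(s["t"],s["eef_pos"].round(4),s["wrist_force"].round(1),s["finger_gap"],s["joints"].round(2))
b=snap("side","pics/s5.png")[1]; t=snap("top","pics/t5.png")[1]
b=cv2.resize(b[60:220,200:350],(420,448),interpolation=cv2.INTER_CUBIC)
t=cv2.resize(t[150:250,140:380],(380,158),interpolation=cv2.INTER_CUBIC)
o=np.zeros((448,800,3),np.uint8);o[:,:420]=b;o[:158,420:]=t;cv2.imwrite("pics/m5.png",o)
print("to board",totool([.556,.197,.278]))
```

```text
5.5167 [ 0.5658 -0.2202  0.2606] [ 0.4  0.5 -3.1] 0.02499722134287644 [ 0.79  0.42 -0.61  1.62  0.25  1.18 -1.05]
to board [ 0.1522 -0.3886 -0.0195]
```

View pics/m5.png

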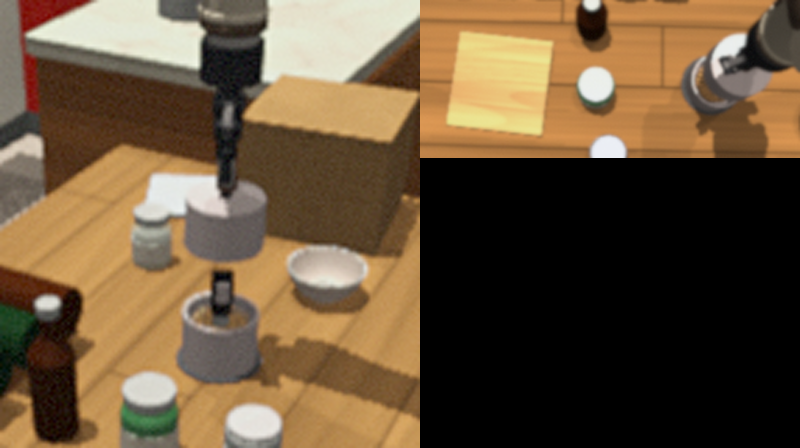

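The lid is held level, well above the grip. The button shows on the grip's face towards the side camera, at about (222,290) in the crop. Next I carry the lid to above the board.

{"name": "jog_arm", "arguments": {"increments": [[[0,0.0036,-0.0093,0,0,0,0],[0,0.0073,-0.0186,-0.005,0,0,0],[0,0.0109,-0.028,-0.005,0,0,0],[0,0.0109,-0.028,0,0,0,0],[0,0.0109,-0.028,0,0,0,0],[0,0.0109,-0.028,0,0,0,0],[0,0.0109,-0.028,0,0,0,0],[0,0.0109,-0.028,0,0,0,0]]]}}

```text
t: 6.28
eef_pos: [0.5581, -0.0079, 0.2664]
orientation: [-3.079, -0.617, 0.004]
wrist_force: [0.2, -0.2, -2.2]
finger_gap: 0.0248
```

{"name": "jog_arm", "arguments": {"increments": [[[0,0.0109,-0.028,0,0,0,0],[0,0.0109,-0.028,0,0,0,0],[0,0.0109,-0.028,0,0,0,0],[0,0.0109,-0.028,0,0,0,0],[0,0.0073,-0.0186,0,0,0,0],[0,0.0036,-0.0093,0,0,0,0],[0,0,0,0,0,0,0],[0,0,0,0,0,0,0]]]}}

```text
t: 6.95
eef_pos: [0.5556, 0.1395, 0.267]
orientation: [3.08, 0.617, -0.003]
wrist_force: [0.4, -0.6, -1.7]
finger_gap: 0.0254
```

Run:
```python
from h import *
s=env.state(); print(s["t"],s["eef_pos"].round(4),s["orientation"].round(3),s["finger_gap"])
print(totool([.553,.196,.095]))
```

```text
6.95 [0.5556 0.1395 0.267 ] [ 3.08e+00  6.17e-01 -3.00e-03] 0.025391531237532176
[ 0.0197 -0.0532  0.1719]
```

{"name": "jog_arm", "arguments": {"increments": [[[0,0.004,-0.0106,0.01,0,0,0],[0,0.008,-0.021,0.02,0,0,0],[0,0.006,-0.016,0.025,0,0,0],[0,0.0015,-0.005,0.025,0,0,0],[0,0,0,0.025,0,0,0],[0,0,0,0.02,0,0,0],[0,0,0,0.012,0,0,0],[0,0,0,0,0,0,0]]]}}

```text
t: 7.62
eef_pos: [0.5525, 0.1926, 0.1277]
orientation: [3.08, 0.611, -0.009]
wrist_force: [-0.4, -1.3, -2.2]
finger_gap: 0.0254
```

Run:
```python
from h import *
s=env.state(); print(s["eef_pos"].round(4),s["wrist_force"].round(1))
b=snap("side","pics/s6.png")[1]; t=snap("top","pics/t6.png")[1]
b=cv2.resize(b[120:320,140:290],(420,560),interpolation=cv2.INTER_CUBIC)
t=cv2.resize(t[150:250,140:260],(380,317),interpolation=cv2.INTER_CUBIC)
o=np.zeros((560,800,3),np.uint8);o[:,:420]=b;o[:317,420:]=t;cv2.imwrite("pics/m6.png",o)
```

```text
[0.5525 0.1926 0.1277] [-0.4 -1.3 -2.2]
```

View pics/m6.png

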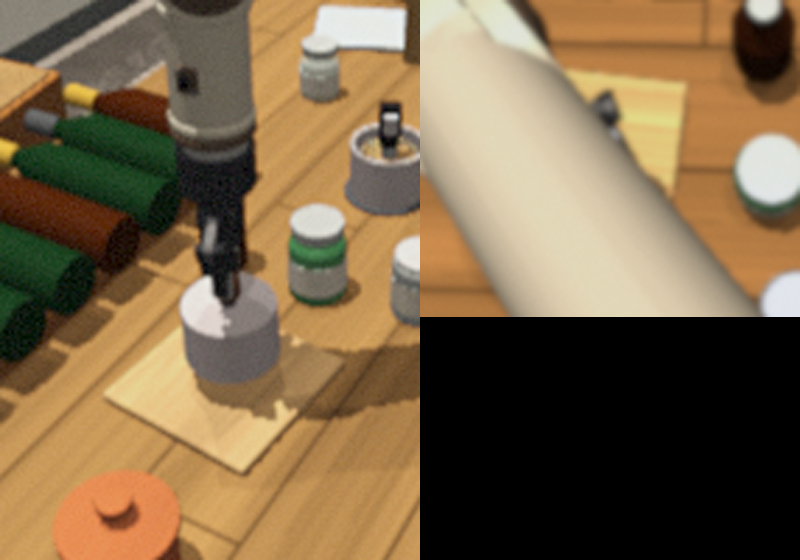

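The lid hangs level over the middle of the board. I'll lower it in small steps and feel for contact.

{"name": "jog_arm", "arguments": {"increments": [[[0,0,0,0.01,0,0,0],[0,0,0,0.01,0,0,0],[0,0,0,0.006,0,0,0],[0,0,0,0.004,0,0,0],[0,0,0,0.002,0,0,0],[0,0,0,0,0,0,0],[0,0,0,0,0,0,0]]]}}

```text
t: 8.3
eef_pos: [0.5541, 0.1963, 0.0991]
orientation: [-3.08, -0.616, -0.0]
wrist_force: [0.6, 0.3, -2.0]
finger_gap: 0.0251
```

{"name": "jog_arm", "arguments": {"increments": [[[0,0,0,0.002,0,0,0],[0,0,0,0.002,0,0,0],[0,0,0,0,0,0,0],[0,0,0,0,0,0,0]]]}}

```text
t: 8.63
eef_pos: [0.554, 0.196, 0.095]
orientation: [3.081, 0.616, -0.0]
wrist_force: [0.6, -1.2, -3.5]
finger_gap: 0.0255
```

{"name": "jog_arm", "arguments": {"increments": [[[0,0,0,0.002,0,0,0],[0,0,0,0,0,0,0],[0,0,0,0,0,0,0]]]}}

```text
t: 8.88
eef_pos: [0.554, 0.196, 0.0929]
orientation: [3.081, 0.616, -0.0]
wrist_force: [0.1, 0.4, -2.2]
finger_gap: 0.0252
```

{"name": "jog_arm", "arguments": {"increments": [[[0,0,0,0.002,0,0,0],[0,0,0,0,0,0,0],[0,0,0,0,0,0,0]]]}}

```text
t: 9.13
eef_pos: [0.5539, 0.196, 0.0909]
orientation: [3.081, 0.616, -0.0]
wrist_force: [0.1, -0.4, -2.4]
finger_gap: 0.0252
```

{"name": "jog_arm", "arguments": {"increments": [[[0,0,0,0.0015,0,0,0],[0,0,0,0,0,0,0],[0,0,0,0,0,0,0]]]}}

```text
t: 9.38
eef_pos: [0.5545, 0.1958, 0.0904]
orientation: [3.08, 0.616, 0.001]
wrist_force: [-1.8, -2.5, 3.9]
finger_gap: 0.025
```

Contact at TCP 0.0904, as expected. I'll release and rise.

{"name": "jog_arm", "arguments": {"increments": [[[0.5,0,0,0,0,0,0],[0.8,0,0,0,0,0,0],[1,0,0,0,0,0,0],[1,0,0,0,0,0,0],[1,0,0,0,0,0,0],[1,0,0,0,0,0,0]]]}}

```text
t: 9.88
eef_pos: [0.554, 0.1962, 0.0894]
orientation: [-3.08, -0.616, 0.0]
wrist_force: [0.2, 0.1, -0.4]
finger_gap: 0.0855
```

{"name": "jog_arm", "arguments": {"increments": [[[1,0,0,-0.01,0,0,0],[1,0,0,-0.02,0,0,0],[1,0,0,-0.03,0,0,0],[1,0,0,-0.03,0,0,0],[1,0,0,-0.03,0,0,0],[1,0,0,-0.03,0,0,0],[1,0,0,-0.02,0,0,0],[1,0,0,-0.01,0,0,0]]]}}

```text
t: 10.55
eef_pos: [0.5553, 0.1971, 0.2738]
orientation: [-3.08, -0.617, -0.009]
wrist_force: [1.2, 0.2, -0.6]
finger_gap: 0.0855
```

Run:
```python
from h import *
s=env.state(); print(s["t"],s["eef_pos"].round(4),s["orientation"].round(3),s["joints"].round(2))
b=snap("side","pics/s7.png")[1]; t=snap("top","pics/t7.png")[1]
b1=cv2.resize(b[140:260,160:300],(466,400),interpolation=cv2.INTER_CUBIC)
b2=cv2.resize(b[140:200,255:300],(330,440),interpolation=cv2.INTER_CUBIC)
o=np.zeros((598,800,3),np.uint8);o[:400,:466]=b1;o[:440,466:796]=b2
cv2.imwrite("pics/m7.png",o)
t2=cv2.resize(t[165:235,295:365],(560,560),interpolation=cv2.INTER_CUBIC);cv2.imwrite("pics/t7c.png",t2)
```

```text
10.55 [0.5553 0.1971 0.2738] [-3.08  -0.617 -0.009] [ 0.19  0.4  -0.76  1.65  0.29  1.2  -1.8 ]
```

View pics/m7.png

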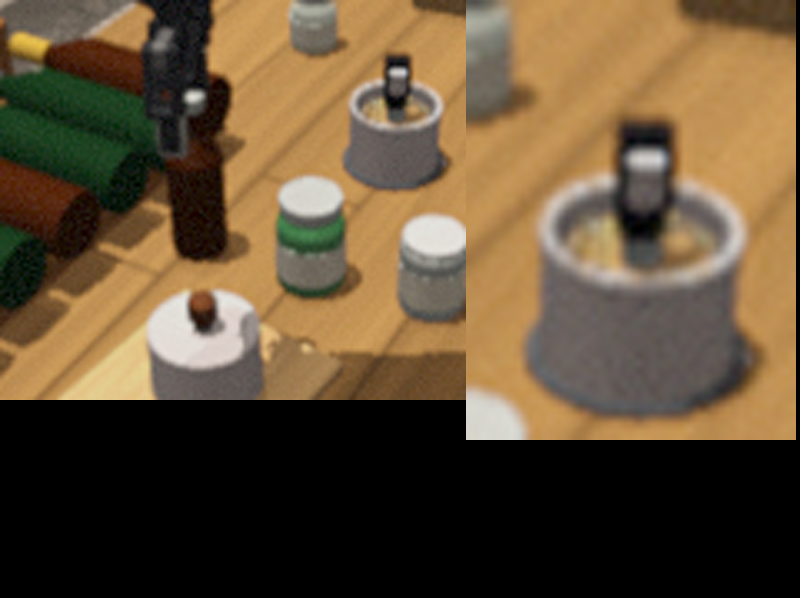

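The lid stands upright on the board with the knob at (202,307) in the crop, and the grip's button face points roughly at the side camera. I'll check the fingertip height using this view.

Run:
```python
from h import *
s=env.get_calibration("side");st=env.state();M=R.from_rotvec(st["orientation"]).as_matrix();p=st["eef_pos"]
print(st["eef_pos"])
for y in(-.045,.045):
  for z in(-.03,-.015,0,.017): print(y,z,np.round(proj(s,p+M@[0,y,z]),1))
# lid: knob pixel in side raw -> at knob top height .112
u,v=160+202*.3,140+293*.3
print("lid knob",onz(s,u,v,.112), "pred",proj(s,[.554,.196,.112]))
print("canister",proj(s,[.564,-.2225,.139]),"grip top seen",255+645*45/330,140+125*60/440)
print(totool([.575,-.20,.27]))
```

```text
[0.55501962 0.19670977 0.27182696]
-0.045 -0.03 [211.9 183.4]
-0.045 -0.015 [212.3 188.3]
-0.045 0 [212.7 193.2]
-0.045 0.017 [213.1 198.5]
0.045 -0.03 [218.6 164.8]
0.045 -0.015 [218.9 169.5]
0.045 0 [219.2 174.2]
0.045 0.017 [219.5 179.3]
lid knob [0.55438665 0.19090268 0.112     ] pred (np.float64(219.75234036104155), np.float64(228.95630052826425))
canister (np.float64(279.35217340370247), np.float64(156.71231404207523)) grip top seen 342.95454545454544 157.04545454545456
[-0.1342  0.3739  0.0016]
```

The fingertips really stand about 24 mm behind where the nominal data puts them, which explains the first miss. I'll correct for it: the squeeze TCP z becomes about 0.091. Next I go above the grip.

{"name": "jog_arm", "arguments": {"increments": [[[1,-0.0034,0.0094,0,0,0,0],[1,-0.0068,0.0188,0,0,0,0],[1,-0.0101,0.0283,0,0,0,0],[1,-0.0101,0.0283,0,0,0,0],[1,-0.0101,0.0283,0,0,0,0],[1,-0.0101,0.0283,0,0,0,0],[1,-0.0101,0.0283,0,0,0,0],[1,-0.0101,0.0283,0,0,0,0]]]}}

```text
t: 11.32
eef_pos: [0.5631, -0.0165, 0.2671]
orientation: [-3.08, -0.615, 0.006]
wrist_force: [0.8, -0.7, 0.5]
finger_gap: 0.0854
```

{"name": "jog_arm", "arguments": {"increments": [[[1,-0.0101,0.0283,0,0,0,0],[1,-0.0101,0.0283,0,0,0,0],[1,-0.0101,0.0283,0,0,0,0],[1,-0.0101,0.0283,0,0,0,0],[1,-0.0101,0.0283,0,0,0,0],[1,-0.0068,0.0188,0,0,0,0],[1,-0.005,0.015,0,0,0,0],[1,0,0,0,0,0,0]]]}}

```text
t: 11.98
eef_pos: [0.5728, -0.205, 0.2671]
orientation: [-3.082, -0.606, 0.006]
wrist_force: [-0.4, -0.0, 0.1]
finger_gap: 0.0854
```

{"name": "jog_arm", "arguments": {"increments": [[[1,0,0,0,0,0,0],[1,0,0,0,0,0,0]]]}}

```text
t: 12.15
eef_pos: [0.5744, -0.1978, 0.2687]
orientation: [-3.078, -0.619, 0.001]
wrist_force: [-0.7, 1.1, 0.4]
finger_gap: 0.0857
```

Run:
```python
from h import *
s=env.state(); print(s["t"],s["eef_pos"].round(4),s["orientation"].round(3),s["joints"].round(2))
c,im=snap("wrist","pics/w8.png"); print(c["position"],c["rotation"])
u,v=proj(c,[.564,-.2225,.139]);print(u,v);u,v=int(u),int(v)
t=im[max(v-70,0):v+70,u-70:u+70];cv2.imwrite("pics/w8c.png",cv2.resize(t,(560,int(560*t.shape[0]/140)),interpolation=cv2.INTER_CUBIC));print(u-70,max(v-70,0))
```

```text
12.15 [ 0.5744 -0.1978  0.2687] [-3.078e+00 -6.190e-01  1.000e-03] [ 0.76  0.42 -0.63  1.6   0.26  1.21 -1.09]
[ 0.64944396 -0.16662345  0.4208535 ] [ 2.382023   -1.58527587 -0.2608145 ]
271.3240548648484 192.38228784511145
201 122
```

View pics/w8c.png

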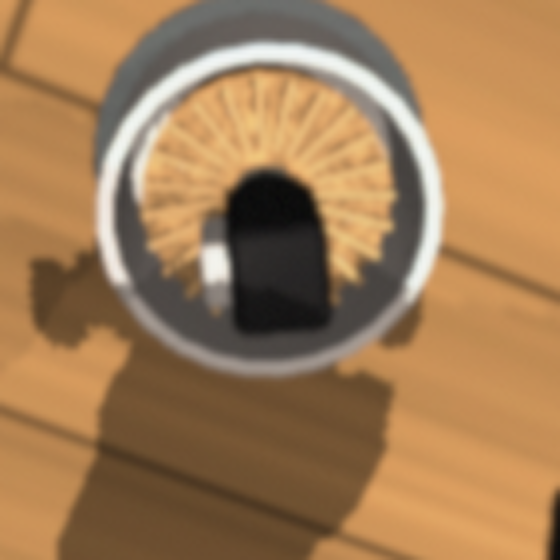

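The grip's top face has corners near (230,224), (320,222), (330,328) and (236,332) in the crop, and the bright button is on its left. That is the tool's −y side, so the jaws are already nearly aligned with it.

Run:
```python
from h import *
c=env.get_calibration("wrist");st=env.state();M=R.from_rotvec(st["orientation"]).as_matrix()
q=[(230,224),(320,222),(330,328),(236,332)]
raw=[(201+x/4,122+y/4) for x,y in q]
for dz in(0,.012,.024):
    c2=dict(c);c2["position"]=c["position"]+np.array([0,0,dz])
    P=np.array([onz(c2,u,v,.139) for u,v in raw]);T=(P-st["eef_pos"])@M
    f=lambda a,b:np.round(np.degrees(np.arctan2(*(T[b]-T[a])[[1,0]])),1)
    print(dz,"ctr",P.mean(0).round(4),"tool",T.mean(0).round(4),"x edges deg",f(3,0),f(2,1),"y edges",f(0,1),f(3,2),"len",np.linalg.norm(T[3]-T[0]).round(4),np.linalg.norm(T[2]-T[1]).round(4),np.linalg.norm(T[1]-T[0]).round(4),np.linalg.norm(T[3]-T[2]).round(4))
    l=onz(c2,201+97/4,122+208/4,.08);r=onz(c2,201+443/4,122+208/4,.08);print("rim",np.linalg.norm(l-r),((l+r)/2).round(4))
```

```text
0 ctr [ 0.5651 -0.2213  0.139 ] tool [-0.0181  0.0184  0.1301] x edges deg -3.4 -6.9 y edges 88.7 87.4 len 0.0289 0.0285 0.0223 0.0241
rim 0.10350565171119053 [ 0.5665 -0.2215  0.08  ]
0.012 ctr [ 0.5615 -0.2236  0.139 ] tool [-0.0224  0.0192  0.1301] x edges deg -3.4 -6.9 y edges 88.7 87.4 len 0.0301 0.0297 0.0233 0.0251
rim 0.10714527224884443 [ 0.5635 -0.2234  0.08  ]
0.024 ctr [ 0.5579 -0.2259  0.139 ] tool [-0.0266  0.02    0.1301] x edges deg -3.4 -6.9 y edges 88.7 87.4 len 0.0314 0.0309 0.0242 0.0261
rim 0.11078489278649849 [ 0.5606 -0.2253  0.08  ]
```

{"name": "jog_arm", "arguments": {"increments": [[[1,-0.01,0.009,0,0,0,0],[1,-0.01,0.009,0,0,0,0],[1,0,0,0.015,0,0,-0.055],[1,0,0,0.03,0,0,0],[1,0,0,0.03,0,0,0],[1,0,0,0.025,0,0,0],[1,0,0,0,0,0,0],[1,0,0,0,0,0,0]]]}}

```text
t: 12.87
eef_pos: [0.5618, -0.2247, 0.1687]
orientation: [-3.061, -0.699, 0.004]
wrist_force: [0.2, 0.2, 0.5]
finger_gap: 0.0857
```

Run:
```python
from h import *
s=env.state(); print(s["eef_pos"].round(4),s["orientation"].round(3),s["wrist_force"].round(1),totool([.564,-.222,.092]))
c,im=snap("wrist","pics/w9.png")
u,v=proj(c,[.564,-.222,.139]);print(u,v)
b,g,r=[im[:,:,i].astype(int) for i in range(3)]
row=lambda y:"".join("#" if im[y,x].max()<60 else ("W" if im[y,x].min()>150 else ".") for x in range(120,400,3))
for y in range(170,300,8): print(y,row(y))
```

```text
[ 0.5618 -0.2247  0.1687] [-3.061 -0.699  0.004] [0.2 0.2 0.5] [ 0.0033 -0.0013  0.0767]
250.44703324550565 211.09278646237328
170 ........................WW................#####...............WW..............................
178 ........................WW.............##########.............WW..............................
186 ........................WW............###########.............WW..............................
194 .........................W...........#############............WW..............................
202 ..........................W.......WWW.############...........WW...............................
210 ...................................WWW############............................................
218 ......................................#############...........................................
226 ......................................############............................................
234 ..............................................................................................
242 ..............................................................................................
250 .............###..........................................................###.................
258 .....##....#####.........................................................#####....##..........
266 ...###....######.........................................................#######....###.......
274 .###....########.........................................................########....####.WWWW
282 ###...##########.........................................................##########....###WWWW
290 ##....#########...........................................................##########....####.W
298 ##############..............................................................##################
```

The grip sits between the jaws to within about 1 mm. I'll descend and close.

{"name": "jog_arm", "arguments": {"increments": [[[1,0.002,-0.001,0.01,0,0,0],[1,0,0,0.02,0,0,0],[1,0,0,0.02,0,0,0],[1,0,0,0.015,0,0,0],[1,0,0,0.008,0,0,0],[1,0,0,0.004,0,0,0],[1,0,0,0,0,0,0],[1,0,0,0,0,0,0]]]}}

```text
t: 13.58
eef_pos: [0.5655, -0.2224, 0.0936]
orientation: [3.062, 0.7, 0.002]
wrist_force: [0.2, 0.3, 0.5]
finger_gap: 0.0852
```

{"name": "jog_arm", "arguments": {"increments": [[[0,0,0,0,0,0,0],[0,0,0,0,0,0,0],[0,0,0,0,0,0,0],[0,0,0,0,0,0,0],[0,0,0,0,0,0,0],[0,0,0,0,0,0,0],[0,0,0,0,0,0,0],[0,0,0,0,0,0,0]]], "squeeze": 40}}

```text
t: 14.25
eef_pos: [0.5644, -0.2209, 0.0932]
orientation: [-3.061, -0.703, 0.001]
wrist_force: [-2.9, 2.1, 7.2]
finger_gap: 0.0272
```

Gap 27 mm means the button is in (28 mm nominal). I'll firm the grip and start pulling.

{"name": "jog_arm", "arguments": {"increments": [[[0,0,0,0,0,0,0],[0,0,0,0,0,0,0],[0,0,0,-0.004,0,0,0],[0,0,0,-0.008,0,0,0],[0,0,0,-0.008,0,0,0],[0,0,0,-0.006,0,0,0],[0,0,0,-0.004,0,0,0],[0,0,0,0,0,0,0]]], "squeeze": 70}}

```text
t: 14.92
eef_pos: [0.5644, -0.2211, 0.1232]
orientation: [-3.061, -0.701, 0.0]
wrist_force: [0.2, 3.5, -4.4]
finger_gap: 0.0257
```

{"name": "jog_arm", "arguments": {"increments": [[[0,0,0,-0.006,0,0,0],[0,0,0,-0.012,0,0,0],[0,0,0,-0.015,0,0,0],[0,0,0,-0.015,0,0,0],[0,0,0,-0.015,0,0,0],[0,0,0,-0.012,0,0,0],[0,0,0,-0.007,0,0,0],[0,0,0,-0.003,0,0,0]]]}}

```text
t: 15.58
eef_pos: [0.5643, -0.2211, 0.2079]
orientation: [-3.061, -0.701, 0.0]
wrist_force: [2.8, 4.7, -11.4]
finger_gap: 0.026
```

{"name": "jog_arm", "arguments": {"increments": [[[0,0,0,-0.003,0,0,0],[0,0,0,-0.003,0,0,0],[0,0,0,-0.002,0,0,0],[0,0,0,0,0,0,0],[0,0,0,0,0,0,0]]]}}

```text
t: 16.0
eef_pos: [0.5644, -0.2211, 0.2151]
orientation: [-3.061, -0.701, 0.001]
wrist_force: [2.2, 5.1, -7.6]
finger_gap: 0.0257
```

{"name": "jog_arm", "arguments": {"increments": [[[0,0,0,-0.002,0,0,0],[0,0,0,-0.002,0,0,0],[0,0,0,0,0,0,0],[0,0,0,0,0,0,0]]]}}

```text
t: 16.33
eef_pos: [0.5643, -0.2211, 0.2189]
orientation: [-3.061, -0.701, 0.001]
wrist_force: [3.0, 5.0, -9.2]
finger_gap: 0.0257
```

{"name": "jog_arm", "arguments": {"increments": [[[0,0,0,-0.002,0,0,0],[0,0,0,-0.001,0,0,0],[0,0,0,0,0,0,0],[0,0,0,0,0,0,0]]]}}

```text
t: 16.67
eef_pos: [0.5644, -0.2211, 0.2218]
orientation: [-3.06, -0.701, 0.001]
wrist_force: [2.7, 5.0, -9.1]
finger_gap: 0.0257
```

{"name": "jog_arm", "arguments": {"increments": [[[0,0,0,-0.0015,0,0,0],[0,0,0,0,0,0,0],[0,0,0,0,0,0,0]]]}}

```text
t: 16.92
eef_pos: [0.5643, -0.2211, 0.2232]
orientation: [-3.06, -0.701, 0.001]
wrist_force: [2.8, 4.8, -8.6]
finger_gap: 0.0256
```

Run:
```python
from h import *
s=env.state(); print(s["t"],s["eef_pos"].round(4),s["wrist_force"].round(1),s["finger_gap"])
b=snap("side","pics/s10.png")[1]
o=np.hstack([cv2.resize(b[60:210,235:335],(373,560),interpolation=cv2.INTER_CUBIC),cv2.resize(b[190:310,160:260],(420,504),interpolation=cv2.INTER_CUBIC).__class__((0,)) if 0 else cv2.copyMakeBorder(cv2.resize(b[190:310,160:260],(420,504)),0,56,0,0,cv2.BORDER_CONSTANT)])
cv2.imwrite("pics/m10.png",o)
sc=env.get_calibration("side");C=[.564,-.222]
print([ (h,np.round(proj(sc,C+[h]),1)) for h in(.139,.223,.269)])
```

```text
16.9167 [ 0.5643 -0.2211  0.2232] [ 2.8  4.8 -8.6] 0.02556531043779508
[(0.139, array([279.3, 156.8])), (0.223, array([280.3, 136.1])), (0.269, array([280.9, 124.1]))]
```

View pics/m10.png

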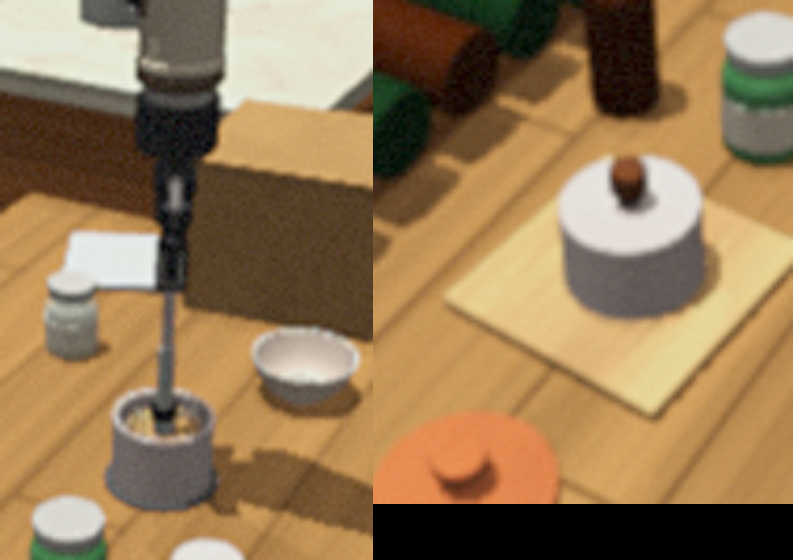

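The handle is drawn out on its rod, and the lid stands upright on the board at about its centre. I'll nudge up to feel the hard stop.

{"name": "jog_arm", "arguments": {"increments": [[[0,0,0,-0.0015,0,0,0],[0,0,0,0,0,0,0],[0,0,0,0,0,0,0]]]}}

```text
t: 17.22
eef_pos: [0.5643, -0.221, 0.2236]
orientation: [-3.06, -0.701, 0.001]
wrist_force: [6.1, 4.7, -15.6]
finger_gap: 0.0258
```

{"name": "jog_arm", "arguments": {"increments": [[[0,0,0,-0.0015,0,0,0],[0,0,0,0,0,0,0],[0,0,0,0,0,0,0]]]}}

```text
t: 17.47
eef_pos: [0.5642, -0.221, 0.2237]
orientation: [-3.059, -0.702, 0.001]
wrist_force: [9.4, 4.1, -24.2]
finger_gap: 0.0259
```

The hard stop is felt at 0.2237, a travel of about 130 mm. I'll ease the pull slightly, let it settle and hand in.

{"name": "jog_arm", "arguments": {"increments": [[[0,0,0,0.0012,0,0,0],[0,0,0,0,0,0,0],[0,0,0,0,0,0,0],[0,0,0,0,0,0,0],[0,0,0,0,0,0,0],[0,0,0,0,0,0,0]]]}}

```text
t: 17.97
eef_pos: [0.5643, -0.221, 0.2237]
orientation: [-3.06, -0.701, 0.001]
wrist_force: [6.8, 3.6, -16.7]
finger_gap: 0.0257
```

Run:
```python
from h import *
s=env.state(); print(s["t"],s["eef_pos"].round(4),s["wrist_force"].round(1),s["finger_gap"],abs(s["dq"]).max())
print(env.hand_in())
```

```text
17.9667 [ 0.5643 -0.221   0.2237] [  6.8   3.6 -16.7] 0.025674561033731686 0.0016955420758669863
the job is handed in; nothing more can be done
None
```

I handed the job in at t = 18 s, with the lid on the board and the arm still holding the brush handle fully extended. The hand-in gave no verdict.

**Lid:** I lifted it by the knob, lowered it until I felt contact, and released it at about (0.554, 0.196). That is within about 5 mm of the measured board centre. The last side picture shows it standing upright there.

**Handle:** I squeezed the grip at a 27 mm gap, which means the button is in, and pulled it up about 130 mm to a clear hard stop. At the end the arm was still, pulling about 17 N. The gap was 25.7 mm under the 70 N squeeze; the 28 mm knob read about the same, 25.0 to 25.5 mm.

**What disagreed:**
- **First grasp missed:** the fingers closed just above the knob. The side picture put the fingertips about 24 mm higher than the nominal tool data says, so I corrected for that from then on.
- **Grip height in the last picture:** the grip's underside looked up to about 6 mm lower than expected. That was a coarse pixel reading taken just before I reached the stop.

I did not measure the bystanders again at the end. None looked disturbed in the pictures, and no contact force showed during the moves.

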